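Hold the gauge tweezers at the marked gap over the counting tray

ROBOT

A 6-joint arm with a two-finger parallel gripper is mounted at the origin on the work surface. World frame = base frame: x ahead of the robot, y to its left, z up, the work surface at z = 0. Lengths are in mm, angles in rad, forces in N, time in s.
With the tool pointing down it reaches from about 425 to 1125 mm from the base axis. Payload 14.9 kg.
Tool frame: the origin (TCP) lies at the very end of the fingers, on their centre line; the grasp point (between the pads) lies 19 mm behind it (bot.grip_point_offset is the z of the grasp point in the tool frame, in mm); z points along the fingers, y is the line along which they close (so a half turn about z gives the same grasp; the last joint's range is limited). The gripper opens to 91 mm and grips with 3 to 60 N. Pads are 32 mm wide; open, the fingers measure 118 mm over their backs; the gripper's body (76 mm by 178 mm) begins 60 mm behind the grasp point.
Start: joints at [1.228, 0.379, 1.734, -0, 1.028, -0.033], TCP at [213.415, 666.687, 177.132] pointing down, gripper open.
Joint ranges: [-2.77, 2.77], [-0.74, 2.19], [0, 2.66], [-1.06, 4.2], [0.31, 2.87], [-3.08, 3.08]. Speed limits (rad/s): [1.89, 1.89, 2.39, 3.14, 3.14, 3.14].

INTERFACE

Orientations are given as [roll, pitch, yaw] about the fixed x, y, z axes, in that order (R = Rz(yaw) Ry(pitch) Rx(roll)).
In Python, from cell import bot, optics, nets gives the robot as it stands.
- The arm moves only by the tool servo_tool, never from a script. Its argument "motion" is text: rows parted by semicolons, each of 7 numbers parted by spaces: the shift along the tool's x, y, z in units of 0.5 m (1.0 is 0.5 m), then the turn, a rotation vector about the tool's x, y, z in units of 2 rad (1.0 is 2 rad), then the opening, from 0 (shut) to 1 (fully open). A call has 1 to 20 rows; each row shifts and turns the commanded pose from where the row before left it, along the tool's axes as they then stand; what a row does not reach is not made up. A row lasts 1/10 s, in which the tool goes at most 50 mm and 8.59 degrees, less where a joint would pass 70% of its speed; a pose out of reach is approached as far as the arm can. A call with a number of a shift or a turn outside -1 to 1 is refused whole. A call with a gripper value outside its range is refused whole. The fingers move at their own pace and stop on an object; the grip force is fixed at half the most. Time passes only in rows, so rows that do not move let the fingers close. It gives the time, the measured TCP pose, the force, the opening and the grip force at its end, in the units of the state.
- bot.state(): the state, without advancing time (a new reading comes with each control period).
- optics.grab_frame(name): name is "side" or "top" or "wrist"; returns a dict with "pixels" (480x640x3 uint8, blue, green, red), "z_map" (480x640 float32, mm along the optical axis (not along the pixel's ray), 0 where there is no reading), "intrinsics" (3x3 intrinsics, pixels), "world_from_camera" (4x4, takes a point from camera to world coordinates). Camera axes: x right, y down, z forward; pixel columns grow to the right and rows downward; lengths in mm; the calibration is good to about 2 mm. The wrist camera is an equidistant fisheye: a pixel r from the principal point sees the ray r / f radians off the axis. A picture is of the moment at which its call begins.
- bot.job_done(): hands the job in; it is judged then, once.
Trained networks look in a picture, given as the dict that the camera call returned (one of the last four; its "shot" number tells which), for a name from the list of things; names that differ only in an ending like _2 or _b are one class to them, and where a whole thing is asked for, a point or a joint stands for the part that bears it (a point fixed in the world has none). Each returns a list of dicts, best first, with "confidence" (0 to 1); they miss things now and then, are a little off and sometimes report something else, mostly with a low value. They report only what shows in the picture. A call takes as long as a camera call. They do not tell look-alikes from the thing itself.
- nets.silhouettes(picture, target): "mask" (480x640 bool, what is visible of it) and "extent" ([left, top, right, bottom] in pixels, round what is visible of it).
The state is a dict: "clock": time; "joint_positions": joint angles; "joint_vel": joint speeds; "tau": joint torques, N m; "position": TCP position; "tcp_rot": TCP orientation; "wrist_force": force on the tool from outside, world axes, zero at the start; "torque": the same for the moment, N m; "finger_gap": opening from 0.0 (shut) to 1.0 (fully open); "gripper_force": force on a finger pad.
Only numpy, scipy, OpenCV 4.12 (cv2) and the standard library are available. Lean on these libraries where they do the work, as an engineer would, in place of code of your own. Each camera call takes 0.05 s, during which the arm holds its last target. There are 200 camera calls.

TASK

Take the sprung tweezers off their rest and bring their tips over the middle of the tablet counting tray, about 10 cm above the table and lying level, squeezed so that the pointer pin stands right beside the gauge rider (the marked tip gap), ready for a colleague to try a tablet between the tips. Keep that gap steady and finish while still holding the tweezers there: do not put them down or let go. Leave everything else on the table where it is.

Things in the scene. Friction and masses are not known exactly. Their poses are not given: they have to be found in the camera images.
- tweezers: Plain bright metal sprung tweezers, 222 mm long, 65 g in all (varies by some 20 %), balanced near the grip plates, lying on edge on the rest so that the arms open and close horizontally. Origin: underside, midway between the ribbed grip plates when relaxed; x along the tweezers to the tips (x = +74 mm), z up. Pivot at x = -125 mm, tail end at -148 mm. Arms 14 mm high, 3 mm thick. The left arm (+y) is fixed at 0.1 rad to x; the right one swings.
- grip (a point): Where to take the tweezers: midway between the outer grip plates, 7 mm above the underside (origin x, y). Axes as the tweezers: close one finger on each plate along y. The plates are 34 mm long (along x) and 14 mm high; their outsides are 37 mm apart when relaxed, about 37 mm - 125 mm x q when squeezed by q rad (joint squeeze).
- squeeze (a joint): Angle q in rad by which the tweezers are squeezed: 0 relaxed (tips 40 mm apart inside), 0.19 nearly shut (2 mm). Tip gap in mm = 200 x (0.2 - q). Sprung open: each grip plate pushes out with 3.8 N + 48 N per rad of q (at most 13 N), so the fingers must keep their opening to keep the gap.
- rider (a joint): Position in m of the gauge rider along its bar, set before the start; it sits too stiffly to be shifted. The pointer pin is beside the rider's middle when q (joint squeeze) = 0.2 - rider / 0.174; the marked tip gap is thus 1.15 x rider, 10 to 26 mm.
- tip_a (a point): Inner face of the tip of the left (+y), fixed arm, 5 mm above the underside; its axes are those of the tweezers.
- tip_b (a point): Inner face of the tip of the right, swinging arm, 5 mm above the underside.
- pointer (a point): The pointer pin: an upright black pin, 3 mm wide, on the right arm 49 mm ahead of the grip plates' middle, rising 21 mm above the tweezers' underside just on the tip side of the gauge bar. The point is on its axis at the rider's height.
- mark (a point): Centre of the gauge rider: a black block, 12 x 5 x 9 mm (5 along the bar), on an 8 mm wide aluminium gauge bar that stands out crosswise from the left arm over the right arm 40 mm ahead of the grip plates' middle. y axis along the bar, towards the left arm. Its top is 23 mm above the underside. The gap is right when the pin stands beside the rider, its axis within the rider's 5 mm width.
- rest: Black plastic tweezers rest, fixed: base plate 200 x 85 x 6 mm with two cross bars, 78 mm wide, 10 mm thick, at x = -95 and +55 mm, whose tops 32 mm above the table carry the tweezers; 8 mm lips at the bars' ends. Between the bars there is free room for the fingers. Origin on the table below the grip plates (within 6 mm), x towards the tweezers' tips.
- tray: White open tablet counting tray, 160 x 120 mm, 18 mm high, fixed, small white tablets lying in it. Origin: middle of its underside, on the table; z up, x along its long side.
- vial: Bystander: small amber jar, 32 mm wide, 55 mm high, beside the tray, 100 mm from the tray's middle. Origin at its underside.
- eraser_box: Bystander: small white box 45 x 28 x 22 mm, beside the rest. Origin at its underside.
- carton_a: Bystander: white medicine carton 60 x 110 x 45 mm, beyond the work area. Origin at its underside.
- carton_b: Bystander: white medicine carton 50 x 90 x 35 mm, at the left. Origin at its underside.
- syrup: Bystander: amber syrup bottle, 44 mm wide, 95 mm high, at the near right. Origin at its underside.
- pill_jar: Bystander: white plastic jar, 60 mm wide, 75 mm high, at the right. Origin at its underside.
- spatula: Bystander: 170 mm long spatula lying crosswise at the far side.
Mind the look-alikes: they are no part of the job. Of the things that look like the tray, take the one that is farthest to the robot's left at the start. What is shaped like the tweezers but yellow is not meant.

How it is judged:
By the outcome, as a careful person would: the job done as asked, in the order asked, and still so for the second after the job is handed in, while the arm keeps its last pose, push and grip.
It also fails if it takes over 34 s, if anything falls off the work surface, if the arm or the gripper's body presses on something with over 40 N, if the wrist force passes 120 N, or if a joint passes its speed limit or range.

## Working session

There is one attempt and no reset: what is moved stays moved. The work goes in short steps, Python scripts to look and compute and a tool call to move; the robot and the scene stay as the last step left them, time stands still between calls to the robot, and variables do not carry over. Pictures are saved under pics/ and viewed, at most 10 in all, crops included, and the job is handed in when it is done.

Besides the shell and the picture viewer there is one more tool, called after "Emit:" by a JSON object that holds its "method" and its "body", one argument or row to a line. servo_tool: Moves the arm, as the interface text tells. Its arguments: {"type":"object","properties":{"motion":{"type":"string"}},"required":["motion"]}

```bash
mkdir -p pics; ls; python3 - <<'E'
from cell import bot,optics,nets
import cv2,numpy as np,pickle
s=bot.state();print(s)
ims={}
for n in("top","side"):
    f=optics.grab_frame(n);ims[n]=f;print(n,f["intrinsics"].tolist(),np.round(f["world_from_camera"],3).tolist())
    cv2.imwrite(f"pics/{n}0.png",f["pixels"])
    for t in("tweezers","tray","rest"):
        for d in nets.silhouettes(f,t): print(n,t,round(d["confidence"],2),d["extent"],d["mask"].sum())
pickle.dump(ims,open("f0.pkl","wb"))
E
```

```text
pics
{'clock': 0.0, 'joint_positions': array([ 1.22770550e+00,  3.79411510e-01,  1.73477745e+00,  1.97343056e-05,
        1.02849068e+00, -3.33300116e-02]), 'joint_vel': array([ 0.0002374 ,  0.00068197,  0.00076241,  0.00039503,  0.00095223,
       -0.00039109]), 'tau': array([ 2.71495868e-03, -7.63759661e+01, -4.34355569e+01,  6.52115559e-02,
        4.26253898e-02, -7.49153401e-05]), 'position': array([213.256176  , 666.26947983, 176.4878631 ]), 'tcp_rot': array([-3.14050684e+00, -5.31048371e-05,  2.83182161e+00]), 'wrist_force': array([ 0.29563092, -0.48237626,  0.15720548]), 'torque': array([-0.00068117, -0.01342715, -0.01642928]), 'gripper_force': 0.0, 'finger_gap': 1.0002412720001488}
top [[623.4871527706649, 0.0, 323.1502360591199], [0.0, 623.4871527706649, 246.97563216439585], [0.0, 0.0, 1.0]] [[0.007, -0.995, 0.097, 333.848], [-1.0, -0.006, 0.014, -12.534], [-0.013, -0.097, -0.995, 1528.22], [0.0, 0.0, 0.0, 1.0]]
top tweezers 0.8 [236.3, 199.6, 313.7, 222.5] 177
top tweezers 0.62 [222.9, 276.2, 284.7, 339.7] 272
top tray 0.87 [370.0, 192.0, 433.8, 244.9] 3287
top tray 0.28 [299.5, 118.1, 346.5, 153.1] 1306
top rest 0.63 [222.4, 196.6, 308.2, 241.2] 2390
side [[534.1109976933235, 0.0, 327.2186916523033], [0.0, 534.1109976933235, 242.27169037897497], [0.0, 0.0, 1.0]] [[0.978, -0.134, 0.162, 281.83], [-0.21, -0.638, 0.741, -929.472], [0.004, -0.758, -0.652, 892.266], [0.0, 0.0, 0.0, 1.0]]
side tweezers 0.89 [224.1, 209.8, 298.3, 246.6] 747
side tweezers 0.67 [329.8, 186.6, 351.9, 245.9] 393
side tray 0.66 [339.8, 281.1, 408.8, 345.0] 3306
side tray 0.57 [171.3, 345.7, 238.5, 424.9] 4802
side rest 0.88 [325.0, 194.7, 358.0, 246.6] 1266
```

View pics/top0.png

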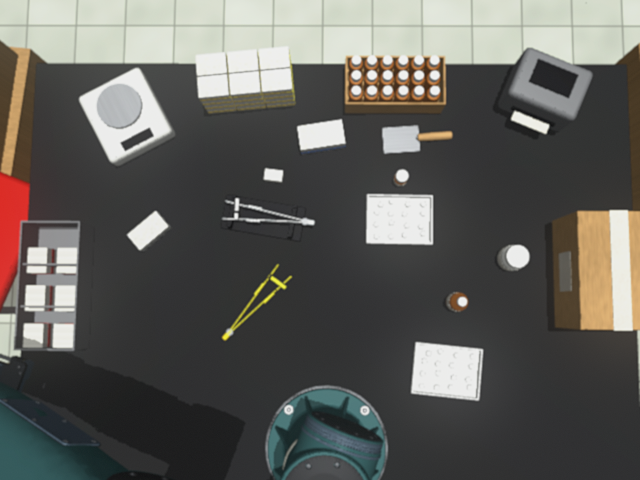

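View pics/side0.png

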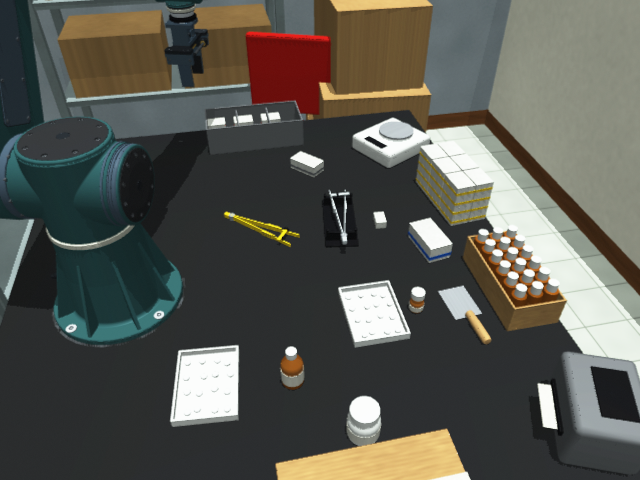

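The top picture shows: meant tweezers bright on the black rest at about (268,213), tips to the left (228,210), tail at (310,222); look-alike yellow tweezers at (255,305). Trays: (400,219) with the vial at (401,177), and look-alike at (447,371); farther to the left (+y = smaller column) is (400,219). The side picture agrees (tray at (373,313), tweezers at (340,215)).

```bash
cat > h.py <<'E'
import numpy as np,cv2
def onplane(f,uv,z):
    K=f["intrinsics"];T=f["world_from_camera"]
    d=T[:3,:3]@np.linalg.solve(K,[uv[0],uv[1],1]);return T[:3,3]+d*(z-T[2,3])/d[2]
def cloud(f):
    K=f["intrinsics"];T=f["world_from_camera"];Z=f["z_map"].astype(float)
    v,u=np.mgrid[:480,:640]
    P=np.stack([(u-K[0,2])/K[0,0]*Z,(v-K[1,2])/K[1,1]*Z,Z],-1)@T[:3,:3].T+T[:3,3]
    P[Z==0]=np.nan;return P
E
python3 - <<'E'
import pickle,numpy as np,cv2
from h import *
F=pickle.load(open("f0.pkl","rb"));f=F["top"]
P=cloud(f)
print("tray px centre",onplane(f,(400,219.5),10),onplane(f,(447,371),10))
g=f["pixels"].min(2)
m=np.zeros(g.shape,bool);m[190:245,355:445]=1
m&=g>150
q=np.argwhere(m)[:,::-1].astype(np.float32);r=cv2.minAreaRect(q);print(r,onplane(f,r[0],15), [onplane(f,c,18)[:2].round() for c in cv2.boxPoints(r)])
m=np.zeros(g.shape,bool);m[194:232,220:318]=1
m&=(g>110)
print(m.sum())
q=np.argwhere(m)[:,::-1]
W=np.array([onplane(f,a,42) for a in q])[:,:2]
c,(a,b),ang=cv2.minAreaRect(W.astype(np.float32));print("tw rect",c,a,b,ang)
print("tail,tipA,tipB guess",onplane(f,(313,222),42),onplane(f,(226,201),42),onplane(f,(226,214),42))
c=f["pixels"][190:245,215:325];cv2.imwrite("pics/crop0.png",cv2.resize(c,None,fx=7,fy=7,interpolation=cv2.INTER_CUBIC))
for x in [(312,221),(300,218),(238,206),(275,303)]: print(x,P[x[1],x[0]])
E
```

```text
tray px centre [ 550.8222548  -179.73812253   10.        ] [ 185.41563985 -290.39198651   10.        ]
((399.1614990234375, 218.78074645996094), (66.56267547607422, 49.51003646850586), 1.0609116554260254) [ 551.87160899 -177.14815904   15.        ] [array([492., -95.]), array([614., -97.]), array([ 612., -260.]), array([ 490., -256.])]
550
tw rect (563.3770751953125, 139.6002197265625) 222.1663818359375 54.10159683227539 85.38742065429688
tail,tipA,tipB guess [539.03743312  32.74146656  42.        ] [589.0840002  243.58867865  42.        ] [557.34528613 242.87442516  42.        ]
(312, 221) [540.63029625  34.98089236  47.87243753]
(300, 218) [547.56556844  63.77132871  49.00230011]
(238, 206) [574.93550827 212.33418536  54.69156536]
(275, 303) [344.65759828 125.29986867  -1.78125726]
```

View pics/crop0.png

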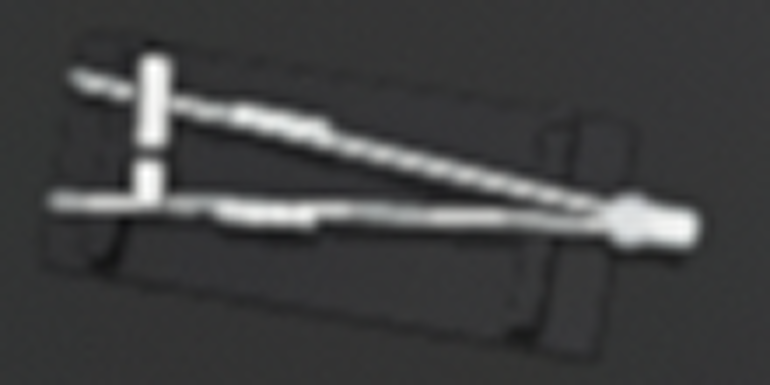

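The crop shows the sprung tweezers on the black rest: tail at crop (690,228), plates at (282,120) and (265,213), tips at the left, gauge bar at (150,130) with the dark rider at about (150,155). These are the right ones. Grip ≈ (562,179), yaw ≈ 81°.

Emit:
{"method": "servo_tool", "body": {
  "motion": "-0.064 -0.048 0 0 0 0 0.75;-0.064 -0.048 0 0 0 0 0.75;-0.064 -0.048 0 0 0 0 0.75;-0.064 -0.048 0 0 0 0 0.75;-0.064 -0.048 0 0 0 0 0.75;-0.064 -0.048 0 0 0 0 0.75;-0.064 -0.048 0 0 0 0 0.75;-0.064 -0.048 0 0 0 0 0.75;-0.064 -0.048 0 0 0 0 0.75;-0.064 -0.048 0 0 0 0 0.75;-0.064 -0.048 0 0 0 0 0.75;-0.064 -0.048 0 0 0 0 0.75;-0.064 -0.048 0 0 0 0 0.75;-0.064 -0.048 0 0 0 0 0.75;-0.064 -0.048 0 0 0 0 0.75"
}}

```text
clock: 1.9
position: [561.7, 176.0, 177.4]
tcp_rot: [3.141, 0.0, 2.832]
wrist_force: [0.4, 0.4, -0.1]
finger_gap: 0.753
gripper_force: 0.0
```

Emit:
{"method": "servo_tool", "body": {
  "motion": "0 0 0 0 0 0.071 0.75;0 0 0 0 0 0.071 0.75;0 0 0 0 0 0.071 0.75;0 0 0 0 0 0.071 0.75;0 0 0 0 0 0.071 0.75;0 0 0 0 0 0.071 0.75;0 0 0 0 0 0.071 0.75;0 0 0 0 0 0.071 0.75;0 0 0 0 0 0.071 0.75;0 0 0 0 0 0.071 0.75;0 0 0 0 0 0 0.75;0 0 0 0 0 0 0.75"
}}

```text
clock: 3.1
position: [560.8, 177.5, 177.2]
tcp_rot: [3.142, -0.0, 1.416]
wrist_force: [-0.5, -0.1, 0.4]
finger_gap: 0.748
gripper_force: 0.0
```

```bash
python3 - <<'E'
from cell import bot,optics,nets
import cv2,numpy as np,pickle
f=optics.grab_frame("wrist");s=bot.state();print(s["clock"],s["position"],s["tcp_rot"],s["joint_positions"])
print(f["intrinsics"].tolist(),np.round(f["world_from_camera"],3).tolist())
cv2.imwrite("pics/w1.png",f["pixels"]);pickle.dump(f,open("w1.pkl","wb"))
E
```

```text
3.15 [560.80886387 177.47270646 177.16013198] [3.14159033e+00 6.85654474e-06 1.41582434e+00] [ 2.66869444e-01  2.05297040e-01  1.96435222e+00 -8.72302337e-06
  9.71944088e-01  4.21846345e-01]
[[371.64829954431775, 0.0, 323.87773166952167], [0.0, 371.64829954431775, 242.98670118019984], [0.0, 0.0, 1.0]] [[0.988, -0.149, -0.041, 573.208], [-0.155, -0.952, -0.263, 252.024], [-0.0, 0.266, -0.964, 385.725], [0.0, 0.0, 0.0, 1.0]]
```

View pics/w1.png

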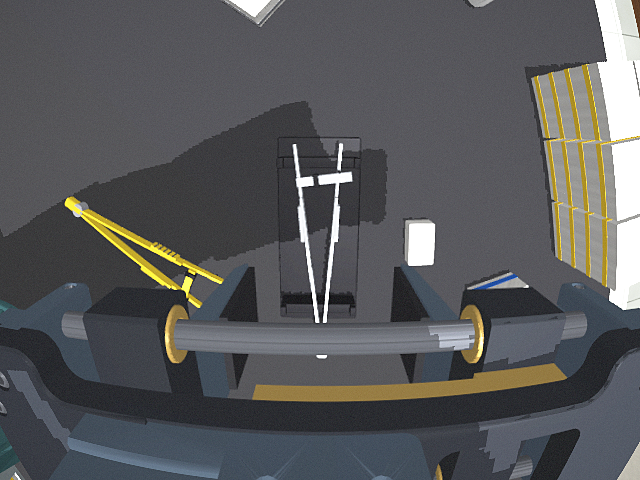

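The wrist view shows the tweezers between the fingers: tips at (295,147)/(340,147), gauge bar at row 182 with the rider at about (316,182), plates at (303,225)/(334,224). I enlarge it to measure.

```bash
cat >> h.py <<'E'
def fish(f,uv,z):
    K=f["intrinsics"];T=f["world_from_camera"]
    x=(uv[0]-K[0,2])/K[0,0];y=(uv[1]-K[1,2])/K[1,1];r=np.hypot(x,y)+1e-9
    d=T[:3,:3]@np.array([np.sin(r)*x/r,np.sin(r)*y/r,np.cos(r)]);return T[:3,3]+d*(z-T[2,3])/d[2]
E
python3 - <<'E'
import pickle,cv2
f=pickle.load(open("w1.pkl","rb"))
cv2.imwrite("pics/w1c.png",cv2.resize(f["pixels"][138:250,280:360],None,fx=7,fy=5.3,interpolation=cv2.INTER_CUBIC))
E
```

```text
(no output)
```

View pics/w1c.png

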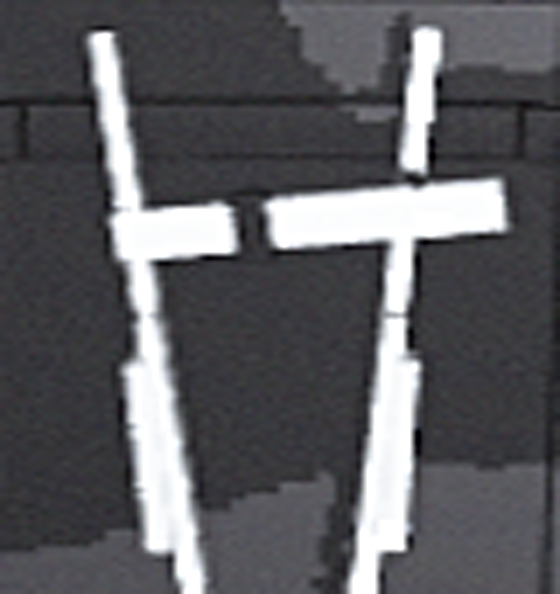

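```bash
python3 - <<'E'
import pickle,numpy as np
from h import *
f=pickle.load(open("w1.pkl","rb"))
c=lambda a,b,z:fish(f,(280+(a+.5)/7-.5,138+(b+.5)/5.3-.5),z)[:2]
pin=c(415,178,53);rid=c(252,222,55);rl=c(238,230,54);rr=c(267,222,54)
bl=c(115,237,54);br=c(505,208,54)
pl=c(140,455,46);pr=c(412,455,46);tl=c(102,35,46);tr=c(428,32,46)
tail=fish(f,(321,357),46)[:2]
for n in("pin","rid","pl","pr","tl","tr","tail"):print(n,eval(n).round(1))
m=(pl+pr)/2;t=(tl+tr)/2;print("mid plates",m,"tips mid",t)
for a,b in((m,t),(tail,t),(tail,m)):print(np.degrees(np.arctan2(*(b-a)[::-1])),np.linalg.norm(b-a))
ax=(br-bl)/np.linalg.norm(br-bl);print("bar ang",np.degrees(np.arctan2(ax[1],ax[0])),"len",np.linalg.norm(br-bl),"rider w",np.linalg.norm(rr-rl))
d=(pin-rid)@ax;q=d/174;print("d",d,"q",q,"open",37-125*q,(37-125*q)/91)
print("plate width",np.linalg.norm(pl-pr),"tips",np.linalg.norm(tl-tr))
E
```

```text
pin [582.4 225. ]
rid [560.7 221. ]
pl [539.  181.8]
pr [575.  176.1]
tl [546.3 255.3]
tr [588.  249.1]
tail [535.9  34.6]
mid plates [557.00098512 178.93007493] tips mid [567.18617866 252.21374639]
82.08754031914579 73.9880711337646
81.82083460431447 219.8743057272766
81.68557287033025 145.8874427096116
bar ang -3.2340995852620322 len 50.065335985437734 rider w 3.9443786151455322
d 21.385480983651462 q 0.1229050631244337 open 21.636867109445788 0.2377677704334702
plate width 36.39138521633037 tips 42.13726252917687
```

Emit:
{"method": "servo_tool", "body": {
  "motion": "0.0016 -0.008 0.02 0 0 -0.0065 0.75;0 0 0.05 0 0 0 0.75;0 0 0.06 0 0 0 0.75;0 0 0.06 0 0 0 0.75;0 0 0.05 0 0 0 0.75;0 0 0.04 0 0 0 0.75;0 0 0.024 0 0 0 0.75;0 0 0.01 0 0 0 0.75;0 0 0 0 0 0 0.75;0 0 0 0 0 0 0.75"
}}

```text
clock: 4.15
position: [557.5, 179.1, 20.9]
tcp_rot: [3.141, -0.0, 1.425]
wrist_force: [0.4, -0.1, 0.0]
finger_gap: 0.753
gripper_force: 0.0
```

Emit:
{"method": "servo_tool", "body": {
  "motion": "0 0 0 0 0 0 0.6;0 0 0 0 0 0 0.5;0 0 0 0 0 0 0.42;0 0 0 0 0 0 0.38;0 0 0 0 0 0 0.34;0 0 0 0 0 0 0.31;0 0 0 0 0 0 0.28;0 0 0 0 0 0 0.26;0 0 0 0 0 0 0.25;0 0 0 0 0 0 0.25;0 0 0 0 0 0 0.25;0 0 0 0 0 0 0.25;0 0 0 0 0 0 0.25"
}}

```text
clock: 5.45
position: [557.0, 178.9, 20.1]
tcp_rot: [3.142, -0.0, 1.425]
wrist_force: [-0.1, 0.6, 0.3]
finger_gap: 0.251
gripper_force: 0.0
```

```bash
cat > look.py <<'E'
import sys,cv2,numpy as np,pickle
from cell import bot,optics
n=sys.argv[1];f=optics.grab_frame("wrist");s=bot.state();print(s["clock"],s["position"],s["tcp_rot"],s["finger_gap"],s["gripper_force"],s["wrist_force"])
print(np.round(f["world_from_camera"],3)[:3,3])
pickle.dump(f,open(n+".pkl","wb"));cv2.imwrite(f"pics/{n}.png",cv2.resize(f["pixels"][130:330,210:430],None,fx=3,fy=3,interpolation=cv2.INTER_CUBIC))
E
python3 look.py w2
```

```text
5.5 [556.99902871 178.92128651  20.1391826 ] [ 3.14156888e+00 -8.21945264e-06  1.42479385e+00] 0.25494242500473013 0.0 [ 0.16173319  0.00749388 -0.76715645]
[568.748 253.547 228.685]
```

View pics/w2.png

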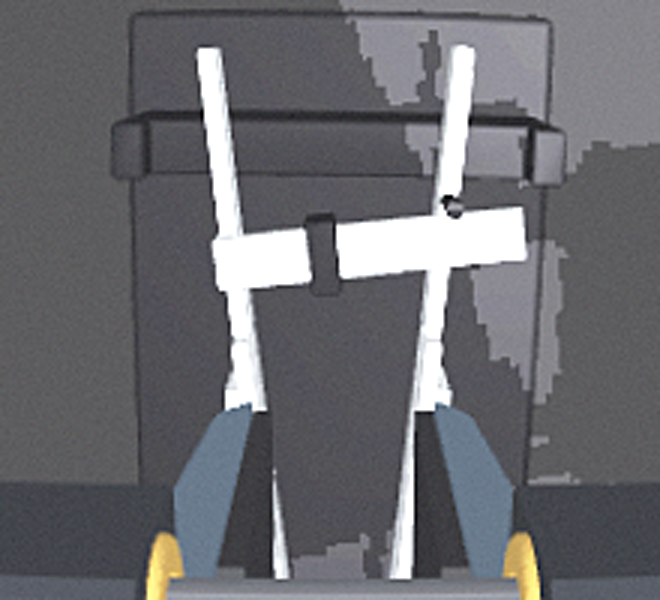

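The view shows the tweezers still relaxed (tips at crop (210,50)/(462,50), pin at (453,205) well right of the rider at (323,255)), although the fingers read 23 mm and no force. I check where the fingers really are.

```bash
python3 - <<'E'
import pickle,numpy as np
from h import *
from cell import bot,optics
f=pickle.load(open("w2.pkl","rb"))
c=lambda a,b,z:fish(f,(210+(a+.5)/3-.5,130+(b+.5)/3-.5),z)[:2]
u=np.array([np.cos(1.429),np.sin(1.429)]);v=np.array([-u[1],u[0]])
g=np.array([557,179.])
for n,a,b in(("Lfinger outer",250,405),("Linner",272,412),("Rinner",415,412),("Louter low",175,487),("collar",240,342),("Lplatefront",228,385),("Rplatefront",450,385)):
    for z in(20,46,60):
        p=c(a,b,z)-g;print(n,z,(p@u).round(1),(p@v).round(1))
print(f["z_map"][130+int(450/3),210+int(258/3)],f["z_map"][130+120//3::8,210+230//3:210+470//3:6][:15].round().astype(int))
s=bot.state();print({k:s[k] for k in("finger_gap","gripper_force","wrist_force","clock")})
E
```

```text
Lfinger outer 20 4.6 17.7
Lfinger outer 46 13.4 15.3
Lfinger outer 60 18.2 14.1
Linner 20 3.1 13.3
Linner 46 12.2 11.5
Linner 60 17.0 10.6
Rinner 20 3.0 -15.0
Rinner 46 12.0 -13.3
Rinner 60 16.9 -12.3
Louter low 20 -13.1 33.7
Louter low 46 -2.1 29.3
Louter low 60 3.9 27.0
collar 20 17.6 19.3
collar 46 24.8 16.7
collar 60 28.7 15.4
Lplatefront 20 8.8 21.9
Lplatefront 46 17.1 19.1
Lplatefront 60 21.6 17.5
Rplatefront 20 8.6 -21.8
Rplatefront 46 16.9 -19.3
Rplatefront 60 21.4 -17.9
162.62389 [[193 193 192 193 191 193 192 192 193 195 198 197 190 182]
 [188 194 194 194 193 194 193 193 193 193 194 193 186 194]
 [186 195 195 195 193 195 195 195 194 195 195 194 185 195]
 [186 222 222 222 222 223 222 222 222 222 221 222 187 222]
 [188 224 223 222 224 179 223 224 223 222 182 179 179 178]
 [179 178 179 179 179 175 179 179 179 179 179 179 179 179]
 [180 180 181 180 179 175 175 180 179 181 181 182 180 225]
 [181 195 227 226 227 178 176 226 226 228 226 192 191 226]
 [191 193 229 228 228 228 228 228 229 227 228 192 228 230]
 [230 192 230 230 231 231 230 230 229 230 229 192 230 230]
 [231 189 232 231 231 232 232 232 231 233   0 189 231 230]
 [195 191 233 232 232 232 233 233 233 233 232 191 193 232]
 [177 177 203 235 233 233 234   0 234 235 232 192 178 233]
 [166 173 171 236 236 235 236 235 234 234 204 171 166 167]
 [156 161 163 238 237 237 236 237 238 238 201 160 160 157]]
{'finger_gap': 0.25494242500473013, 'gripper_force': 0.0, 'wrist_force': array([ 0.16173319,  0.00749388, -0.76715645]), 'clock': 5.5}
```

```bash
python3 - <<'E'
import pickle,numpy as np,cv2
from h import *
from cell import bot,optics
f=pickle.load(open("w2.pkl","rb"))
K=f["intrinsics"];T=f["world_from_camera"];v,u=np.mgrid[:480,:640]
x=(u-K[0,2])/K[0,0];y=(v-K[1,2])/K[1,1];r=np.hypot(x,y)+1e-9
Z=f["z_map"];d=np.stack([np.tan(r)*x/r*Z,np.tan(r)*y/r*Z,Z],-1)
P=d@T[:3,:3].T+T[:3,3];P[Z==0]=np.nan
U=np.array([np.cos(1.429),np.sin(1.429)]);V=np.array([-U[1],U[0]])
for a,b in((228,385),(450,385),(245,408),(260,415),(268,440),(240,440),(235,410),(425,415),(440,415),(320,255),(270,250),(440,300),(320,400),(150,60),(262,540),(280,560)):
    p=P[130+round(b/3),210+round(a/3)];g=p[:2]-[557,179];print((a,b),(g@U).round(1),(g@V).round(1),p[2].round(1))
s=optics.grab_frame("side");cv2.imwrite("pics/s2.png",cv2.resize(s["pixels"][150:270,280:420],None,fx=5,fy=5,interpolation=cv2.INTER_CUBIC))
E
```

```text
(228, 385) 16.1 19.2 42.8
(450, 385) 4.3 -23.4 6.6
(245, 408) 18.0 14.5 61.4
(260, 415) 16.4 12.2 59.6
(268, 440) 15.1 10.7 68.5
(240, 440) 18.4 14.0 77.3
(235, 410) 18.1 16.2 63.0
(425, 415) 16.5 -14.2 60.5
(440, 415) 18.1 -16.2 64.9
(320, 255) 41.5 2.4 55.6
(270, 250) 41.8 10.7 51.8
(440, 300) 31.1 -17.8 43.2
(320, 400) 1.0 3.7 6.1
(150, 60) 72.0 37.0 7.7
(262, 540) 6.5 10.7 85.8
(280, 560) -19.1 11.2 41.7
```

View pics/s2.png

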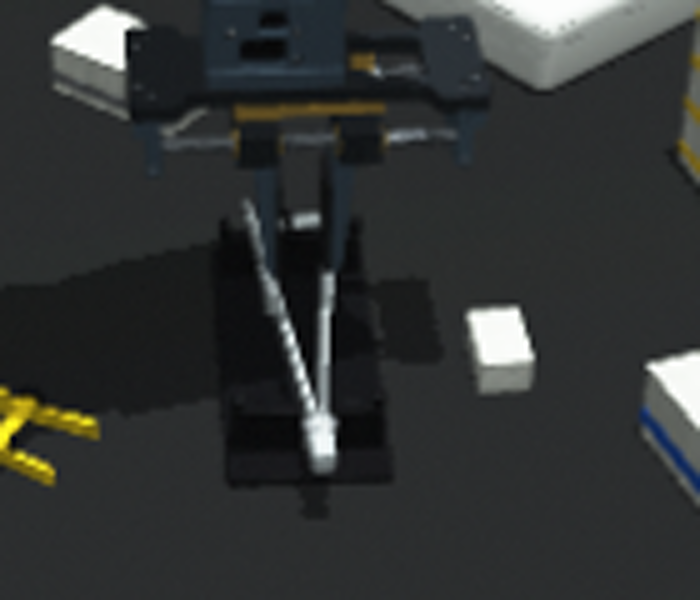

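```bash
python3 - <<'E'
import pickle,numpy as np
from cell import bot
print(bot.grip_point_offset)
for n,tz in(("w1",177.2),("w2",20.1)):
    f=pickle.load(open(n+".pkl","rb"))
    K=f["intrinsics"];T=f["world_from_camera"];v,u=np.mgrid[:480,:640]
    x=(u-K[0,2])/K[0,0];y=(v-K[1,2])/K[1,1];r=np.hypot(x,y)+1e-9
    Z=f["z_map"];P=np.stack([np.tan(r)*x/r*Z,np.tan(r)*y/r*Z,Z],-1)@T[:3,:3].T+T[:3,3]
    m=(Z>0)&(P[...,2]>tz-10)&(P[...,2]<tz+70)&(np.hypot(P[...,0]-559,P[...,1]-178)<70)
    if n=="w2": m&=(v>262)
    q=P[m]-[559,178,tz];U=np.array([np.cos(1.429),np.sin(1.429)]);V=np.array([-U[1],U[0]])
    o=np.argsort(q[:,2])[:400:25]
    for i in o: print(n,(q[i,:2]@U).round(1),(q[i,:2]@V).round(1),"dz",q[i,2].round(1))
E
```

```text
-18.8
w1 8.6 31.9 dz 36.6
w1 -3.3 -37.1 dz 38.0
w1 14.7 -37.1 dz 38.5
w1 -1.4 31.8 dz 38.9
w1 -9.5 -36.7 dz 39.2
w1 -8.9 31.7 dz 39.8
w1 -2.9 -36.7 dz 40.2
w1 -11.1 -36.6 dz 40.7
w1 -2.1 32.0 dz 41.1
w1 -2.5 31.9 dz 41.4
w1 11.1 31.8 dz 41.8
w1 13.3 31.5 dz 42.2
w1 16.6 31.7 dz 42.7
w1 18.3 38.4 dz 43.1
w1 -10.3 -36.6 dz 43.4
w1 17.0 34.9 dz 43.8
w2 -0.7 -9.9 dz 13.0
w2 0.5 -9.8 dz 14.5
w2 -64.5 8.0 dz 15.6
w2 -21.0 13.0 dz 16.4
w2 -2.2 -9.7 dz 16.9
w2 -1.1 -9.6 dz 18.0
w2 -62.2 -3.9 dz 18.8
w2 -2.2 -9.6 dz 19.8
w2 -60.0 8.4 dz 20.6
w2 2.0 -10.5 dz 21.4
w2 -8.4 -9.0 dz 22.1
w2 -16.5 -8.5 dz 23.1
w2 6.5 -10.8 dz 24.0
w2 -63.8 -3.7 dz 25.0
w2 -11.6 -8.9 dz 25.5
w2 -44.1 -8.8 dz 25.7
```

The wrist depth shows the finger ends really sit about 38 mm above the reported TCP (z ≈ 58, above the 46 mm tweezers top), while the table and rest heights read correctly. So I reopen, go 38 mm lower and close again.

Emit:
{"method": "servo_tool", "body": {
  "motion": "0 0 0 0 0 0 0.5;0 0 0 0 0 0 0.7;0 0 0 0 0 0 0.75;0 0 0 0 0 0 0.75;0 0 0.01 0 0 0 0.75;0 0 0.02 0 0 0 0.75;0 0 0.02 0 0 0 0.75;0 0 0.016 0 0 0 0.75;0 0 0.01 0 0 0 0.75;0 0 0 0 0 0 0.75;0 0 0 0 0 0 0.75"
}}

```text
clock: 6.65
position: [557.0, 178.9, -17.9]
tcp_rot: [-3.141, 0.0, 1.425]
wrist_force: [0.5, -0.1, 0.9]
finger_gap: 0.748
gripper_force: 0.0
```

Emit:
{"method": "servo_tool", "body": {
  "motion": "0 0 0 0 0 0 0.6;0 0 0 0 0 0 0.5;0 0 0 0 0 0 0.42;0 0 0 0 0 0 0.38;0 0 0 0 0 0 0.36;0 0 0 0 0 0 0.34;0 0 0 0 0 0 0.32;0 0 0 0 0 0 0.3;0 0 0 0 0 0 0.28;0 0 0 0 0 0 0.27;0 0 0 0 0 0 0.26;0 0 0 0 0 0 0.25;0 0 0 0 0 0 0.25;0 0 0 0 0 0 0.25"
}}

```text
clock: 8.05
position: [557.2, 179.0, -17.7]
tcp_rot: [3.141, -0.0, 1.425]
wrist_force: [-0.1, -0.5, 5.7]
finger_gap: 0.253
gripper_force: 10.3
```

```bash
python3 look.py w3
```

```text
8.1 [557.18397114 178.9616177  -17.73095531] [ 3.14129596e+00 -1.13265389e-04  1.42482786e+00] 0.2511751587725445 10.30438408255577 [0.40888414 0.92895437 5.16676269]
[568.866 253.586 190.839]
```

View pics/w3.png

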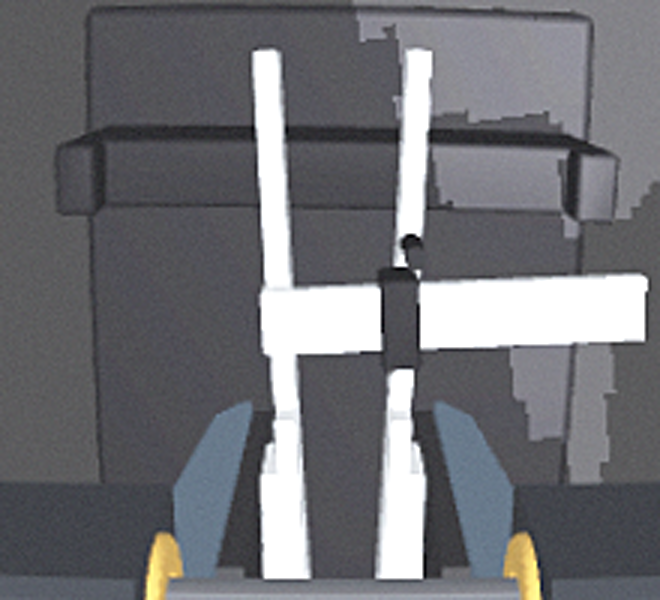

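Tweezers are gripped; pin at crop (411,242), rider centre at (400,318): the pin is slightly right of the rider's middle. Compute the remaining squeeze.

```bash
cat > gap.py <<'E'
import pickle,numpy as np,sys
from h import *
f=pickle.load(open(sys.argv[1]+".pkl","rb"));zu=float(sys.argv[2])
pts=dict(a.split("=") for a in sys.argv[3:])
def c(n,z):
    a,b=map(float,pts[n].split(","));return fish(f,(210+(a+.5)/3-.5,130+(b+.5)/3-.5),zu+z)[:2]
pin=c("pin",21);rid=c("rid",23);ax=c("br",22)-c("bl",22);ax/=np.linalg.norm(ax)
d=(pin-rid)@ax
print("pin-rid along bar",d,"dopen",-d/174*125/91)
if "tl" in pts:
    tl,tr=c("tl",14),c("tr",14);print("tips",tl,tr,(tl+tr)/2,np.linalg.norm(tl-tr))
E
python3 gap.py w3 32 pin=411,241 rid=400,318 bl=262,290 br=647,275 tl=266,52 tr=418,52
python3 gap.py w3 32 pin=411,241 rid=400,318 bl=262,354 br=647,341
```

```text
pin-rid along bar 1.7808823789846102 dopen -0.014059005770688157
tips [558.8733117  253.54756356] [578.22057725 250.68853337] [568.54694448 252.11804846] 19.55737041982084
pin-rid along bar 1.6977524220586215 dopen -0.013402744269125156
```

Emit:
{"method": "servo_tool", "body": {
  "motion": "0 0 0 0 0 0 0.245;0 0 0 0 0 0 0.24;0 0 0 0 0 0 0.237;0 0 0 0 0 0 0.237;0 0 -0.006 0 0 0 0.237;0 0 -0.014 0 0 0 0.237;0 0 -0.022 0 0 0 0.237;0 0 -0.026 0 0 0 0.237;0 0 -0.026 0 0 0 0.237;0 0 -0.018 0 0 0 0.237;0 0 -0.01 0 0 0 0.237;0 0 -0.004 0 0 0 0.237;0 0 0 0 0 0 0.237"
}}

```text
clock: 9.4
position: [557.0, 178.9, 45.2]
tcp_rot: [3.142, -0.0, 1.425]
wrist_force: [-0.1, -0.4, -1.0]
finger_gap: 0.241
gripper_force: 9.8
```

Emit:
{"method": "servo_tool", "body": {
  "motion": "-0.01 0.0046 0 0 0 0 0.237;-0.02 0.0046 0 0 0 0 0.237;-0.03 0.0046 0 0 0 0 0.237;-0.04 0.0046 0 0 0 0 0.237;-0.05 0.0046 0 0 0 0 0.237;-0.05 0.0046 0 0 0 0 0.237;-0.05 0.0046 0 0 0 0 0.237;-0.05 0.0046 0 0 0 0 0.237;-0.05 0.0046 0 0 0 0 0.237;-0.05 0.0046 0 0 0 0 0.237;-0.05 0.0046 0 0 0 0 0.237;-0.05 0.0046 0 0 0 0 0.237;-0.05 0.0046 0 0 0 0 0.237;-0.05 0.0046 0 0 0 0 0.237;-0.05 0.0046 0 0 0 0 0.237;-0.05 0.0046 0 0 0 0 0.237;-0.05 0.0046 0 0 0 0 0.237;-0.05 0.0046 0 0 0 0 0.237;-0.035 0.0046 0 0 0 0 0.237;-0.02 0.0046 0 0 0 0 0.237"
}}

```text
clock: 11.4
position: [539.7, -252.5, 45.0]
tcp_rot: [-3.141, -0.0, 1.423]
wrist_force: [0.3, -0.0, -0.9]
finger_gap: 0.235
gripper_force: 9.8
```

Emit:
{"method": "servo_tool", "body": {
  "motion": "0 0 0 0 0 0 0.237;0 0 0 0 0 0 0.237;0 0 0 0 0 0 0.237"
}}

```text
clock: 11.7
position: [540.2, -249.9, 45.0]
tcp_rot: [-3.141, -0.0, 1.426]
wrist_force: [-0.5, 0.6, -0.4]
finger_gap: 0.239
gripper_force: 9.8
```

```bash
python3 look.py w4
```

```text
11.75 [ 540.27877517 -249.91625286   45.06902984] [-3.14132203e+00 -1.36969186e-04  1.42563059e+00] 0.23990957921736147 9.80200007557869 [ 0.12297817 -0.91258495 -0.70824172]
[ 551.984 -175.301  253.593]
```

View pics/w4.png

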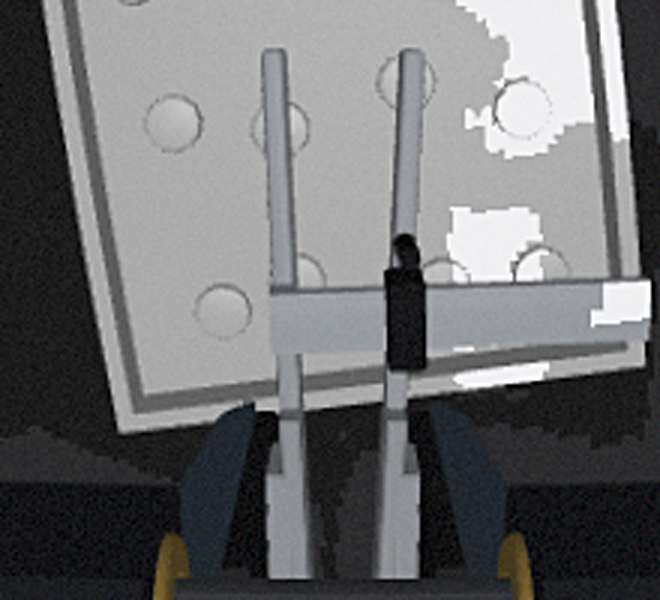

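The view shows the held tweezers over the tray, with the pin top at crop (404,240) and rider centre at (405,320), tips at (274,52)/(412,52). Check the tip position, level and remaining offset.

```bash
python3 gap.py w4 95 pin=404,239 rid=405.5,320 bl=272,288 br=650,280 tl=274,52 tr=412,52
python3 - <<'E'
import pickle,numpy as np
from h import *
f=pickle.load(open("w4.pkl","rb"))
K=f["intrinsics"];T=f["world_from_camera"];Z=f["z_map"]
for a,b in((274,60),(411,60),(275,150),(405,150),(290,430),(395,430),(290,520),(395,520),(300,320),(405,330),(550,300)):
    i,j=130+round(b/3),210+round(a/3)
    w=Z[i-1:i+2,j-1:j+2];z=np.median(w[w>0])
    x=(j-K[0,2])/K[0,0];y=(i-K[1,2])/K[1,1];r=np.hypot(x,y)
    print((a,b),(T[:3,:3]@np.array([np.tan(r)*x/r*z,np.tan(r)*y/r*z,z])+T[:3,3]).round(1))
# tray: wrist frame outline corners lower edge
from cell import optics
t=optics.grab_frame("wrist");g=t["pixels"]
import cv2;cv2.imwrite("pics/w5.png",g)
E
```

```text
pin-rid along bar 0.043249344079393647 dopen -0.0003414278141925101
tips [ 542.93207482 -175.48498916] [ 560.46520993 -178.06008617] [ 551.69864237 -176.77253767] 17.721228837336778
(274, 60) [ 542.5 -176.7  105.2]
(411, 60) [ 560.5 -179.3  105.3]
(275, 150) [ 541.1 -188.6  105.6]
(405, 150) [ 558.1 -191.1  105.3]
(290, 430) [ 537.4 -226.   110.2]
(395, 430) [ 551.6 -228.5  109.2]
(290, 520) [ 535.2 -239.4  110.3]
(395, 520) [ 549.9 -241.8  109.8]
(300, 320) [ 541.4 -209.9  115. ]
(405, 330) [ 554.5 -212.   118.8]
(550, 300) [ 573.7 -212.   114.4]
```

View pics/w5.png

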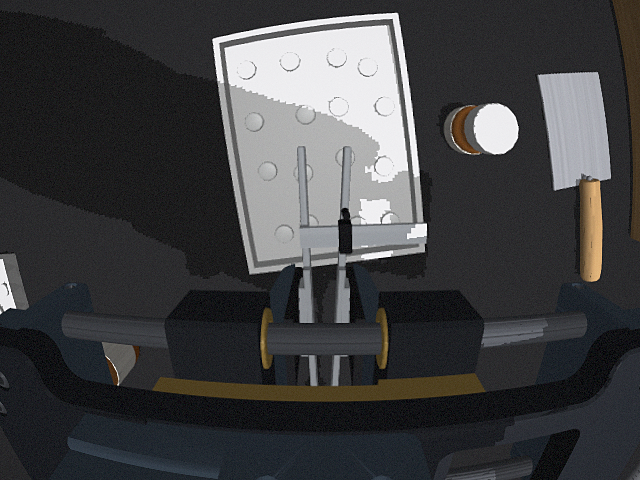

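Pin is beside the rider. The tips may droop, though (105 vs 110 mm at the plates); compare with the level picture w3, and get the tray centre from its corners (214,39), (398,14), (424,250), (250,273).

```bash
python3 - <<'E'
import pickle,numpy as np
from h import *
print(np.mean([fish(pickle.load(open("w4.pkl","rb")),c,18) for c in((214,39),(398,14),(424,250),(250,273))],0))
for n,pts in(("w3",((268,60),(420,60),(272,150),(413,150),(288,430),(399,430),(285,520),(400,520),(300,320),(400,330),(550,310))),("w4",((274,60),(411,60),(275,150),(405,150),(290,430),(395,430),(290,520),(395,520),(300,320),(405,330),(550,300)))):
  f=pickle.load(open(n+".pkl","rb"))
  K=f["intrinsics"];T=f["world_from_camera"];Z=f["z_map"]
  o=[]
  for a,b in pts:
    i,j=130+round(b/3),210+round(a/3)
    w=Z[i-2:i+3,j-2:j+3];z=np.percentile(w[w>0],15)
    x=(j-K[0,2])/K[0,0];y=(i-K[1,2])/K[1,1];r=np.hypot(x,y)
    o.append((T[:3,:3]@np.array([np.tan(r)*x/r*z,np.tan(r)*y/r*z,z])+T[:3,3]).round(1)[2])
  print(n,o)
E
```

```text
[ 550.38839423 -174.32644591   18.        ]
w3 [np.float64(43.6), np.float64(43.4), np.float64(43.3), np.float64(43.7), np.float64(47.3), np.float64(47.3), np.float64(47.5), np.float64(47.8), np.float64(52.8), np.float64(56.1), np.float64(52.7)]
w4 [np.float64(106.3), np.float64(106.8), np.float64(106.2), np.float64(106.1), np.float64(110.4), np.float64(110.1), np.float64(110.5), np.float64(110.4), np.float64(115.3), np.float64(119.1), np.float64(115.0)]
```

Same height profile as on the rest (+63 mm everywhere), so the tweezers are level. The tips are within 2–3 mm of the tray's middle and the pin is beside the rider. Handing in.

```bash
python3 -c "
from cell import bot
s=bot.state();print(s['clock'],s['finger_gap'],s['gripper_force']);print(bot.job_done())"
```

```text
11.8 0.23601986249185924 9.802428781986237
the job is handed in; nothing more can be done
None
```

I handed the job in at 11.8 s with the tweezers still held, level and about 10 cm up. The tips were within 3 mm of the tray's middle and the pin was beside the rider, by my camera measurements; the hand-in returned no verdict.

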